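# Zero the tare knob and hold a carburettor spring compressed at its test mark

### The job

On the motorcycle workshop's bench, get a reading of the carburettor slide spring: first turn the indicator's tare knob all the way back anticlockwise to its zero stop. Then, with the fingertips, push the spring press's wide pad straight down 12 mm, until its top face is level with the long mark on the scale beside it, and finish while holding it there, never pushing the spring down to its bottom stop. Leave the narrow pad and everything else on the bench alone; do not let go at the end.

Things in the scene. Friction and masses are not known exactly. Their poses are not given: they have to be found in the camera images.
- press: Spring press, bolted down: green plate 130 x 190 x 12 mm with two upright aluminium cups (48 and 30 mm diameter, tops 90 mm above the bench), a sprung steel plunger on each, and a scale post. Origin: centre of the plate's underside, z up, 190 mm side along y. Wide pad's axis at (0, -30) mm, narrow pad's at (0, +55), post at (0, -82). At one of three places, turned up to 0.5 rad.
- wide_pad_top (a point): Centre of the top face of the wide pad: flat round steel, 46 mm diameter, 12 mm thick, on a rod with a coil spring; moves with it. Unpressed 140 mm above the bench, level with the top mark of the scale post (8 x 20 mm, its top 145 mm above the bench). Marks every 4 mm going down; the long one is 12 mm below the top mark.
- wide_pad (a joint): Travel of the wide pad in m: 0 unpressed, growing as it goes straight down, 0.026 at its bottom stop. The spring pushes up with 4 N at the start of travel and 500 N/m more: 10 N at 12 mm, 17 N at the bottom. It springs back when let go.
- narrow_pad_top (a point): Centre of the top face of the narrow pad, 20 mm diameter, also 140 mm above the bench, 85 mm from the wide one; sprung in the same way. Not to be pressed.
- narrow_pad (a joint): Travel of the narrow pad in m, 0 unpressed, growing downward.
- indicator: Load indicator, a grey box 150 x 130 x 55 mm, bolted down. Origin: centre of its underside on the bench, z up, 150 mm side along its x. On its top: the tare knob with its axis at (-30, 0) mm, and a flat white dial of 54 mm diameter at (+38, 0) mm. At one of the three places, turned up to 0.45 rad.
- knob_grip (a point): Point on the tare knob's axis at the height to grip, 86 mm above the bench. Black knob: round skirt (52 mm diameter, top 65 mm above the bench), above it an upright bar 46 mm long, 14 mm wide, top 95 mm above the bench, to be pinched across its 14 mm and turned. Turns with the knob: x lies along the bar, the pointer (nose on the skirt, white line on the bar) is at the -x end.
- tare_knob (a joint): Angle of the tare knob in rad: 0 at its zero stop (cannot turn past it), where the bar lies along the box's x and the pointer points along the box's -x, away from the dial, beside a small stop pin. Grows clockwise seen from above, to 2.6; so reset it by turning anticlockwise. It stays where it is left (friction 0.04 N m).
- carb: Bystander, fixed: carburettor on a plywood block 110 x 130 mm, 111 mm tall, at one of the three places. Origin: centre of its underside.
- cup: Bystander: loose white cup, 70 mm diameter, 90 mm tall, standing about 135 mm from the press's centre on its -x side. Origin: centre of its foot.
- jar: Bystander: loose amber jar, 60 mm diameter, 62 mm tall, about 125 mm from the indicator's centre on its -x side. Origin: centre of its foot.
- plug: Bystander: loose spark plug, 59 mm long, 18 mm thick, lying near the carburettor. Origin: under its hexagon.
- wrench: Bystander: loose wrench 150 mm long, lying at the back.
- tape: Bystander: loose roll of black tape, 84 mm diameter, 25 mm tall, lying at the back.
- driver: Bystander: loose screwdriver 130 mm long, lying at the back.
- spray: Bystander: loose spray can, 60 mm diameter, 170 mm tall, standing at the back.

How it is judged:
On the way, in this order (a step that is already met when the one before it is completed fails the run):
1. the tare knob is back at its zero stop, with the wide pad not yet pressed (value of joint tare_knob below 0.1 rad and value of joint wide_pad below 0.003 m), for 0.2 s.
2. the wide pad is held down 12 mm by the fingers (value of joint wide_pad between 0.009 and 0.015 m and contact force between the fingers and wide_pad above 4 N), for 0.5 s.
At the end, for the whole second after the job is handed in: The fingers hold the wide pad 12 mm down (9 to 15 mm), pushing with more than 4 N; the tare knob is within 0.1 rad of its zero stop; the narrow pad is unpressed (under 3 mm); no loose thing lies on the press (all of step 2 and value of joint tare_knob below 0.1 rad and value of joint narrow_pad below 0.003 m and contact force between press and cup below 0.2 N and contact force between press and jar below 0.2 N and contact force between press and plug below 0.2 N and contact force between press and wrench below 0.2 N and contact force between press and tape below 0.2 N and contact force between press and driver below 0.2 N and contact force between press and spray below 0.2 N); the arm keeps its last pose, push and grip.
It fails at once if the wide pad pushed (nearly) to its bottom stop, beyond 23 mm (value of joint wide_pad above 0.023 m).
It fails at once if the wide pad pressed more than 6 mm before the tare knob is back at zero (value of joint wide_pad above 0.006 m and value of joint tare_knob above 0.1 rad).
It fails at once if the narrow pad pressed more than 4 mm (value of joint narrow_pad above 0.004 m).
It fails at once if a bystander moved more than 40 mm (distance of any of cup, jar, plug, wrench, tape, driver, spray from where it was at the start of the episode above 0.04 m).
It also fails if it takes over 64 s, if anything falls off the work surface, if the arm or the gripper's body presses on something with over 40 N, if the wrist force passes 120 N, or if a joint passes its speed limit or range.

### The arm

A 6-joint arm with a two-finger parallel gripper is mounted at the origin on the work surface. World frame = base frame: x ahead of the robot, y to its left, z up, the work surface at z = 0. Lengths are in m, angles in rad, forces in N, time in s.
With the tool pointing down it reaches from about 0.3 to 1 m from the base axis. Payload 5.1 kg.
Tool frame: the origin (TCP) lies on the centre line of the jaws, within the pads' length; the fingertips stand 19 mm ahead of it and the grasp point (between the pads) is the TCP; z points along the fingers, x is the direction in which the jaws open and shut, and the axes are right-handed (so a half turn about z gives the same grasp; the last joint's range is limited). The gripper opens to 95 mm and grips with 3 to 60 N. Pads are 20 mm wide; open, the fingers measure 119 mm over their backs; the gripper's body (75 mm by 180 mm) begins 59 mm behind the grasp point.
Start: joints at [-1.24, 0.124, 1.65, -0, 1.367, -0.083], TCP at [0.261, -0.595, 0.234] pointing down, gripper open.
Joint ranges: [-2.61, 2.61], [-1.02, 2.33], [0.03, 2.71], [-1.35, 4.49], [0.32, 2.68], [-2.91, 2.91]. Speed limits (rad/s): [2.57, 2.57, 3.14, 3.14, 3.14, 3.14].

### API

Orientations are given as [roll, pitch, yaw] about the fixed x, y, z axes, in that order (R = Rz(yaw) Ry(pitch) Rx(roll)).
In Python, from station import bot gives the robot as it stands.
- The arm moves only by the tool carry_out, never from a script. Its argument "rows" is a list of rows, each a list of 7 numbers: the turn, a rotation vector about the tool's x, y, z in rad, then the shift along the tool's x, y, z in m, then the opening, from 0 (shut) to 1 (fully open). In form: [[ax, ay, az, dx, dy, dz, claw], ...]. A call has 1 to 10 rows; each row shifts and turns the commanded pose from where the row before left it, along the tool's axes as they then stand; what a row does not reach is not made up. A row lasts 1/10 s, in which the tool goes at most 50 mm and 8.59 degrees, less where a joint would pass 70% of its speed; a pose out of reach is approached as far as the arm can. A call is refused whole if a number of a shift passes 0.05 or a number of a turn 0.15, either way. A call with a gripper value outside its range is refused whole. The fingers move at their own pace and stop on an object; "grip_force" is the grip in N (left out, the last holds). Time passes only in rows, so rows that do not move let the fingers close. It gives the time, the measured TCP pose, the force and the opening at its end, in the units of the state.
- bot.get_obs(): the state, without advancing time (a new reading comes with each control period).
- bot.capture(name): name is "scene" or "top" or "wrist"; returns the picture (384x512x3 uint8, red, green, blue); there is no depth.
- bot.camera_params(name): a dict with "fx", "fy", "cx", "cy" (pixels), "dist_coeffs" ([k1, k2, p1, p2, k3] as OpenCV has them; the pictures are not rectified), "extrinsics" (4x4, takes a point from camera to world coordinates). Camera axes: x right, y up, looking along -z (the intrinsics and any distortion apply to the point x, -y, -z); pixel columns grow to the right and rows downward; lengths in m; the calibration is good to about 2 mm. A picture is of the moment at which its call begins: read the wrist's pose just before it. camera_params takes no time and is no camera call; for the wrist camera it gives the pose at the moment of the call.
- bot.close_job(): hands the job in, once; it reports no verdict.
The state is a dict: "clock": time; "joint_positions": joint angles; "joint_vel": joint speeds; "joint_efforts": joint torques, N m; "ee_pos": TCP position; "tool_rot": TCP orientation; "ft_force": force on the tool from outside, world axes, zero at the start; "moment": the same for the moment, N m; "finger_gap": opening from 0.0 (shut) to 1.0 (fully open).
Only numpy, scipy, OpenCV 4.12 (cv2) and the standard library are available. Lean on these libraries where they do the work, as an engineer would, in place of code of your own. Each camera call takes 0.05 s, during which the arm holds its last target. There are 200 camera calls.

## Working session

There is one attempt and no reset: what is moved stays moved. The work goes in short steps, Python scripts to look and compute and a tool call to move; the robot and the scene stay as the last step left them, time stands still between calls to the robot, and variables do not carry over. Pictures are saved under pics/ and viewed, about 8 in all and at most 12, crops included, and the job is handed in when it is done.

Besides the shell and the picture viewer there is one more tool, called after "Call:" in YAML: its name, and indented under it one key for each argument. carry_out: Moves the arm, as the interface text tells. Its arguments: {"type":"object","properties":{"rows":{"type":"array","items":{"type":"array","items":{"type":"number"}}},"grip_force":{"type":"number"}},"required":["rows"]}

```bash
mkdir -p pics; cat > h.py <<'E'
import numpy as np, cv2
from station import bot
from scipy.spatial.transform import Rotation as R
def K(p): return np.array([[p['fx'],0,p['cx']],[0,p['fy'],p['cy']],[0,0,1]],float)
def snap(n,f,crop=None,s=1):
    p=bot.camera_params(n); im=bot.capture(n)
    if crop: im=im[crop[1]:crop[3],crop[0]:crop[2]]
    cv2.imwrite('pics/'+f,cv2.resize(im[:,:,::-1],None,fx=s,fy=s,interpolation=2)); return p
def px2w(p,u,v,z):
    q=cv2.undistortPoints(np.array([[[u,v]]],float),K(p),np.array(p['dist_coeffs']))[0,0]
    T=np.array(p['extrinsics']); d=T[:3,:3]@[q[0],-q[1],-1]; o=T[:3,3]
    return o+d*(z-o[2])/d[2]
def w2px(p,X):
    T=np.array(p['extrinsics']); c=(np.atleast_2d(X)-T[:3,3])@T[:3,:3]
    return cv2.projectPoints(c*[1,-1,-1],np.zeros(3),np.zeros(3),K(p),np.array(p['dist_coeffs']))[0][:,0]
E
python3 - <<'E'
from h import *
for n in('top','scene'):
    p=snap(n,n+'0.png',s=1.5); print(n,np.round(p['extrinsics'],3).tolist(),p['fx'])
print(bot.get_obs())
E
```

```text
top [[0.02, 0.994, -0.111, 0.432], [-1.0, 0.019, -0.004, 0.019], [-0.002, 0.111, 0.994, 1.38], [0.0, 0.0, 0.0, 1.0]] 384.3999974857459
scene [[0.209, -0.552, 0.807, 1.311], [0.978, 0.109, -0.178, -0.172], [0.01, 0.826, 0.563, 0.662], [0.0, 0.0, 0.0, 1.0]] 364.63014669033396
{'clock': 0.1, 'joint_positions': array([-1.23960636e+00,  1.24424613e-01,  1.65152167e+00,  2.86455641e-06,
        1.36749451e+00, -8.26027305e-02]), 'joint_vel': array([ 0.0005629 , -0.00155439, -0.00266849, -0.00076441,  0.0012001 ,
        0.00121602]), 'joint_efforts': array([ 2.60386114e-04, -4.18881834e+01, -3.61097825e+01,  7.77148269e-02,
        4.61664330e-02, -6.04475122e-05]), 'ee_pos': array([ 0.26115188, -0.59464265,  0.23252914]), 'tool_rot': array([-3.14143737e+00,  1.84160522e-03, -1.15700407e+00]), 'ft_force': array([ 0.19412441,  0.53484246, -0.09682188]), 'moment': array([0.03580567, 0.00294214, 0.03277286]), 'finger_gap': 0.9976595472009354}
```

View pics/top0.png

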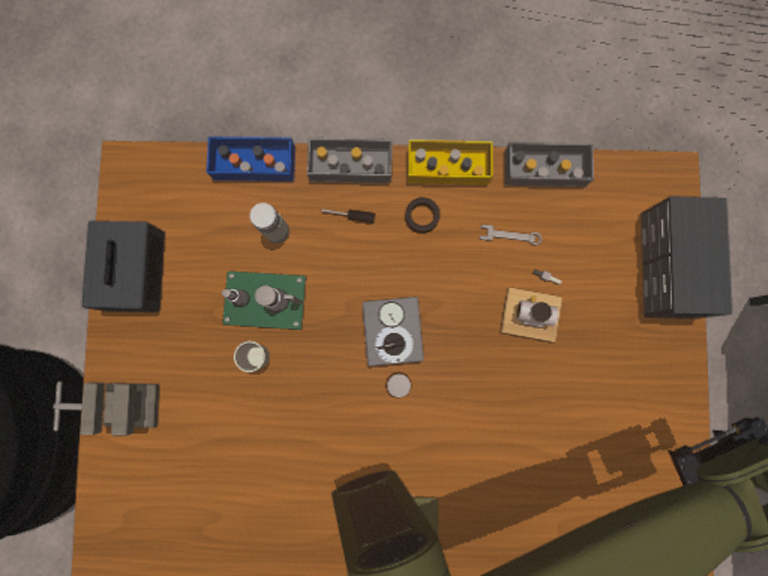

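View pics/scene0.png

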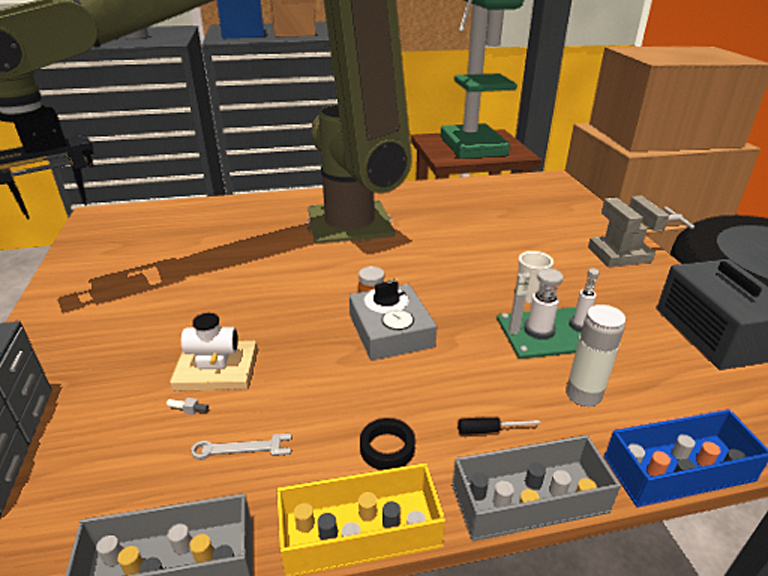

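The top view (768 px wide) shows the knob at about (394,345), the dial at (391,315), the wide pad at (268,296), the narrow pad at (233,297) and the post near (292,298). The cup is at (251,357) and the jar at (399,385).

```bash
python3 - <<'E'
from h import *
p=bot.camera_params('top')
for n,u,v,z in [('knob',394,345,.08),('dial',391,315,.055),('wide',268,296,.14),('narrow',233,297,.14),('cup',251,357,.09),('jar',399,385,.062)]:
    print(n,px2w(p,u/1.5,v/1.5,z).round(3))
for c in [(230,273),(305,276),(302,329),(222,325)]: print('plate',px2w(p,c[0]/1.5,c[1]/1.5,.012).round(3))
w=bot.camera_params('wrist'); T=np.array(w['extrinsics']); o=bot.get_obs()
Rt=R.from_euler('xyz',o['tool_rot']).as_matrix()
print('cam in tool',(Rt.T@(T[:3,3]-o['ee_pos'])).round(3),(Rt.T@T[:3,:3]).round(2).tolist(),w['fx'])
snap('top','knobtop.png',(215,185,315,270),6)
E
```

```text
knob [0.451 0.007 0.08 ]
dial [0.52  0.015 0.055]
wide [0.55  0.282 0.14 ]
narrow [0.546 0.358 0.14 ]
cup [0.417 0.325 0.09 ]
jar [ 0.361 -0.006  0.062]
plate [0.616 0.403 0.012]
plate [0.612 0.223 0.012]
plate [0.485 0.225 0.012]
plate [0.491 0.416 0.012]
cam in tool [ 0.    -0.066 -0.151] [[1.0, -0.0, 0.0], [-0.0, -0.97, -0.24], [0.0, 0.24, -0.97]] 281.1899239260008
```

View pics/knobtop.png

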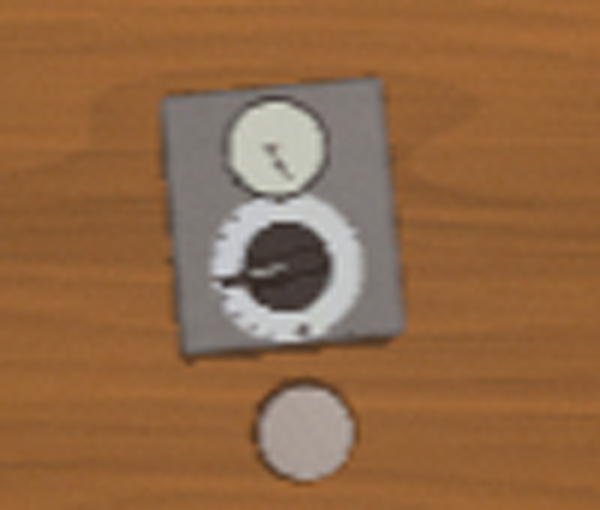

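The pointer is at (222,283) in the crop, the knob centre at (288,265) and the stop pin at (303,330). So the knob sits about 80–85° clockwise from zero, with the bar along about 105° in world. I'll go above the knob with yaw 0.26.

Call:
carry_out:
  rows:
    - [0,0,-0.142,0,0,0,1]
    - [0,0,-0.142,0,0,0,1]
    - [0,0,-0.142,0,0,0,1]
    - [0,0,-0.142,0,0,0,1]
    - [0,0,-0.142,0,0,0,1]
    - [0,0,-0.142,0,0,0,1]
    - [0,0,-0.142,0,0,0,1]
    - [0,0,-0.142,0,0,0,1]
    - [0,0,-0.142,0,0,0,1]
    - [0,0,-0.142,0,0,0,1]

```text
clock: 1.15
ee_pos: [0.2612, -0.5949, 0.2331]
tool_rot: [-3.141, 0.0, 0.269]
ft_force: [0.2, -0.3, -0.2]
finger_gap: 0.997
```

Call:
carry_out:
  rows:
    - [0,0,0,0.024,-0.038,0,0.6]
    - [0,0,0,0.024,-0.038,0,0.6]
    - [0,0,0,0.024,-0.038,0,0.6]
    - [0,0,0,0.024,-0.038,0,0.6]
    - [0,0,0,0.024,-0.038,0,0.6]
    - [0,0,0,0.024,-0.038,0,0.6]
    - [0,0,0,0.024,-0.038,0,0.6]
    - [0,0,0,0.024,-0.038,0,0.6]
    - [0,0,0,0.024,-0.038,0,0.6]
    - [0,0,0,0.024,-0.038,0,0.6]

```text
clock: 2.15
ee_pos: [0.3943, -0.164, 0.2335]
tool_rot: [3.141, -0.0, 0.262]
ft_force: [1.1, -0.1, 0.6]
finger_gap: 0.601
```

Call:
carry_out:
  rows:
    - [0,0,0,0.024,-0.038,0,0.6]
    - [0,0,0,0.024,-0.038,0,0.6]
    - [0,0,0,0.024,-0.038,0,0.6]
    - [0,0,0,0.024,-0.038,0,0.6]
    - [0,0,0,0,0,0,0.6]
    - [0,0,0,0,0,0,0.6]

```text
clock: 2.75
ee_pos: [0.4473, 0.0067, 0.2333]
tool_rot: [3.141, 0.001, 0.266]
ft_force: [-0.1, 0.6, -0.4]
finger_gap: 0.598
```

```bash
python3 - <<'E'
from h import *
o=bot.get_obs(); print(o['ee_pos'],o['tool_rot'],o['finger_gap'],o['ft_force'])
p=snap('wrist','w1.png',s=1.5)
for X in [(.451,.007,.086),(.451,.007,.095)]: print(w2px(p,X)*1.5)
E
```

```text
[0.44729828 0.0067482  0.23334508] [3.14137088e+00 8.83098706e-04 2.65811550e-01] 0.5975154246596127 [-0.06498407  0.61774812 -0.39903819]
[[391.29439216 278.56385659]]
[[391.45315434 281.35558226]]
```

View pics/w1.png

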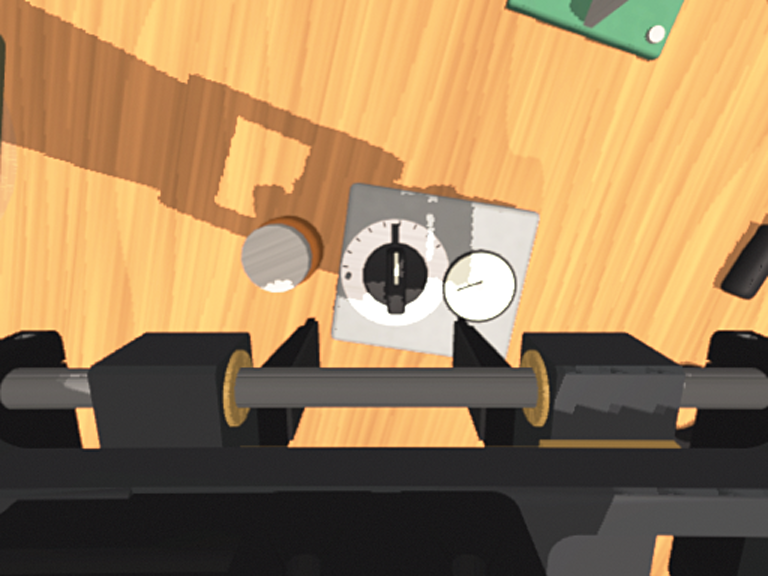

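The wrist view shows the bar aligned with the image vertical, running (396,245) to (397,312), with the skirt centre at about (395,276). The pointer is at the top near (395,226), the stop pin at (348,275) and the dial centre at (479,286).

```bash
python3 - <<'E'
from h import *
p=bot.camera_params('wrist'); f=lambda u,v,z:px2w(p,u/1.5,v/1.5,z)
a=f(395,276,.065);d=f(479,286,.056);ptr=f(395,226,.065);pin=f(348,275,.06)
print('skirt',a,'dial',d,np.arctan2(*(d-a)[[1,0]]),np.linalg.norm((d-a)[:2]))
b1,b2=f(396.5,247,.095),f(397.5,312,.095)
print('bar',b1,b2,(b1+b2)/2,np.linalg.norm(b1-b2),np.arctan2(*(b1-b2)[[1,0]]))
print('pin dir',np.arctan2(*(a-pin)[[1,0]]), 'ptr',np.arctan2(*(ptr-a)[[1,0]]))
for q in [((352,183),(539,212)),((333,337),(511,365))]:
    e=f(*q[1],.055)-f(*q[0],.055); print('edge',np.arctan2(e[1],e[0]),np.linalg.norm(e))
E
```

```text
skirt [0.45467033 0.00432486 0.065     ] dial [0.52236256 0.01212367 0.056     ] 0.1147041009153288 0.06813999305664745
bar [0.44788906 0.03041607 0.095     ] [ 0.46106423 -0.01450058  0.095     ] [0.45447665 0.00795775 0.095     ] 0.046809089350346146 1.8561180524722787
pin dir 0.27169974936221175 ptr 1.8400245763359493
edge 0.11332161571977063 0.14482564519585217
edge 0.09851946884168088 0.15078550516962994
```

Call:
carry_out:
  rows:
    - [0,0,-0.015,0.0065,0.003,0.02,0.45]
    - [0,0,0,0,0,0.025,0.45]
    - [0,0,0,0,0,0.025,0.45]
    - [0,0,0,0,0,0.025,0.45]
    - [0,0,0,0,0,0.02,0.45]
    - [0,0,0,0,0,0.02,0.45]
    - [0,0,0,0,0,0.01,0.45]
    - [0,0,0,0,0,0,0.45]
    - [0,0,0,0,0,0,0.45]
  grip_force: 15

```text
clock: 3.7
ee_pos: [0.4549, 0.004, 0.0893]
tool_rot: [3.141, -0.001, 0.277]
ft_force: [0.2, 0.4, -0.2]
finger_gap: 0.447
```

Call:
carry_out:
  rows:
    - [0,0,0,0,0,0,0]
    - [0,0,0,0,0,0,0]
    - [0,0,0,0,0,0,0]
    - [0,0,0,0,0,0,0]
    - [0,0,0,0,0,0,0]
    - [0,0,0,0,0,0,0]
  grip_force: 15

```text
clock: 4.3
ee_pos: [0.4551, 0.0048, 0.0891]
tool_rot: [3.141, -0.001, 0.278]
ft_force: [2.2, 0.3, 0.2]
finger_gap: 0.146
```

The gap is 13.9 mm, which matches the bar. Turning anticlockwise now.

Call:
carry_out:
  rows:
    - [0,0,-0.1,0,0,0,0]
    - [0,0,-0.13,0,0,0,0]
    - [0,0,-0.13,0,0,0,0]
    - [0,0,-0.13,0,0,0,0]
    - [0,0,-0.13,0,0,0,0]
    - [0,0,-0.13,0,0,0,0]
    - [0,0,-0.13,0,0,0,0]
    - [0,0,-0.13,0,0,0,0]
    - [0,0,-0.13,0,0,0,0]
    - [0,0,-0.13,0,0,0,0]

```text
clock: 5.3
ee_pos: [0.4559, 0.006, 0.0891]
tool_rot: [3.138, -0.003, 1.552]
ft_force: [4.6, 5.9, -1.4]
finger_gap: 0.144
```

Call:
carry_out:
  rows:
    - [0,0,-0.04,0,0,0,0]
    - [0,0,-0.04,0,0,0,0]
    - [0,0,-0.03,0,0,0,0]
    - [0,0,-0.02,0,0,0,0]
    - [0,0,0,0,0,0,0]

```text
clock: 5.8
ee_pos: [0.4559, 0.0061, 0.0891]
tool_rot: [3.137, -0.003, 1.678]
ft_force: [5.0, 5.8, -2.1]
finger_gap: 0.147
```

```bash
python3 - <<'E'
from h import *
o=bot.get_obs(); print({k:o[k].round(3) for k in('ee_pos','tool_rot','ft_force','moment')},o['finger_gap'])
E
```

```text
{'ee_pos': array([0.456, 0.006, 0.089]), 'tool_rot': array([ 3.137e+00, -3.000e-03,  1.678e+00]), 'ft_force': array([ 4.997,  5.782, -2.138]), 'moment': array([ 1.158, -1.042,  0.057])} 0.147214786400024
```

Call:
carry_out:
  rows:
    - [0,0,-0.03,0,0,0,0]
    - [0,0,-0.03,0,0,0,0]
    - [0,0,0,0,0,0,0]

```text
clock: 6.1
ee_pos: [0.4557, 0.0061, 0.0891]
tool_rot: [3.138, -0.003, 1.737]
ft_force: [3.4, 5.4, -1.6]
finger_gap: 0.152
```

```bash
python3 - <<'E'
from h import *
o=bot.get_obs(); print({k:o[k].round(3) for k in('ee_pos','tool_rot','ft_force','moment')},o['finger_gap'])
E
```

```text
{'ee_pos': array([0.456, 0.006, 0.089]), 'tool_rot': array([ 3.138e+00, -3.000e-03,  1.737e+00]), 'ft_force': array([ 3.394,  5.441, -1.622]), 'moment': array([ 1.121, -0.807, -0.4  ])} 0.15167419065209373
```

The moment jumped to -0.40 N m and the gap is widening, so the knob is against its stop. Releasing and rising.

Call:
carry_out:
  rows:
    - [0,0,0,0,0,0,0.4]
    - [0,0,0,0,0,0,0.4]
    - [0,0,0,0,0,0,0.4]
    - [0,0,0,0,0,-0.03,0.4]
    - [0,0,0,0,0,-0.04,0.4]
    - [0,0,0,0,0,-0.04,0.4]
    - [0,0,0,0,0,-0.03,0.4]
    - [0,0,0,0,0,-0.02,0.4]
    - [0,0,0,0,0,0,0.4]
    - [0,0,0,0,0,0,0.4]

```text
clock: 7.1
ee_pos: [0.4543, 0.0046, 0.248]
tool_rot: [-3.141, 0.0, 1.738]
ft_force: [-0.3, -0.3, -0.4]
finger_gap: 0.402
```

```bash
python3 - <<'E'
from h import *
o=bot.get_obs(); print(o['ee_pos'],o['tool_rot'],o['ft_force'])
p=snap('wrist','w2.png',s=1.5)
E
```

```text
[0.45427034 0.00463684 0.24801889] [-3.14112919e+00  3.35366419e-05  1.73790191e+00] [-0.31853157 -0.29139734 -0.41610723]
```

View pics/w2.png

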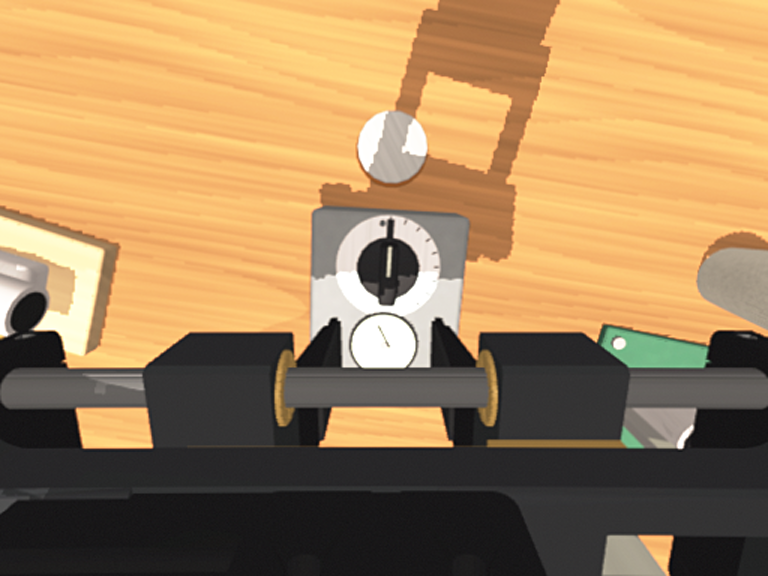

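The pointer at (390,222) lies beside the pin at (383,222), with the bar in line with the dial at (383,345), so the knob is at zero. Next I'll shut the fingers and go near the wide pad, staying about 40 mm short so the camera can see it.

Call:
carry_out:
  rows:
    - [0,0,0,0.032,0.0125,0,0]
    - [0,0,0,0.032,0.0125,0,0]
    - [0,0,0,0.032,0.0125,0,0]
    - [0,0,0,0.032,0.0125,0,0]
    - [0,0,0,0.032,0.0125,0,0]
    - [0,0,0,0.032,0.0125,0,0]
    - [0,0,0,0.032,0.0125,0,0]
    - [0,0,0,0.032,0.0125,0,0]
    - [0,0,0,0,0,0,0]
    - [0,0,0,0,0,0,0]
  grip_force: 30

```text
clock: 8.15
ee_pos: [0.5095, 0.2737, 0.2461]
tool_rot: [-3.137, 0.002, 1.739]
ft_force: [-1.0, -0.2, 0.1]
finger_gap: 0.005
```

```bash
python3 - <<'E'
from h import *
o=bot.get_obs(); print(o['ee_pos'],o['tool_rot'],o['ft_force'],o['finger_gap'])
p=snap('wrist','w3.png',s=1.5)
print(w2px(p,[(.55,.285,.14),(.55,.37,.14)])*1.5)
E
```

```text
[0.50954707 0.27367736 0.24610592] [-3.13741836e+00  1.50522189e-03  1.73929470e+00] [-0.96756584 -0.16051346  0.06343828] 0.005005155054639433
[[393.16692899 355.77612202]
 [520.35278972 376.20197142]]
```

View pics/w3.png

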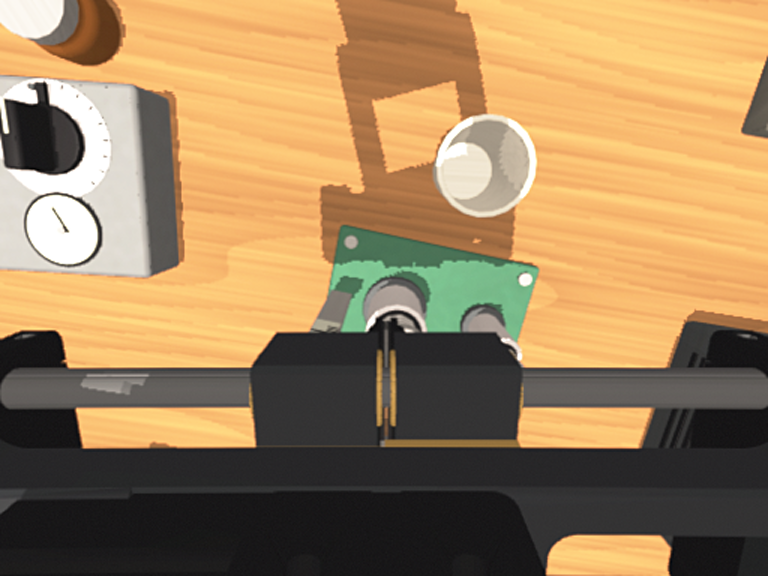

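The wide pad is hidden behind the fingers at about (395,325). The image's up direction is -x, so I need to stand on the far side to see it.

Call:
carry_out:
  rows:
    - [0,0,0,0.0,0.03,0,0]
    - [0,0,0,0.0,0.03,0,0]
    - [0,0,0,0.0,0.02,-0.02,0]
    - [0,0,0,0,0,0,0]
    - [0,0,0,0,0,0,0]

```text
clock: 8.7
ee_pos: [0.5892, 0.286, 0.2684]
tool_rot: [-3.141, 0.0, 1.737]
ft_force: [-0.6, -0.7, 0.6]
finger_gap: 0.002
```

```bash
python3 - <<'E'
from h import *
o=bot.get_obs(); print(o['ee_pos'],o['tool_rot'],o['ft_force'],o['finger_gap'])
p=snap('wrist','w4.png',s=1.5)
print(w2px(p,[(.55,.285,.14),(.55,.37,.14)])*1.5)
E
```

```text
[0.58923939 0.28595922 0.26838859] [-3.14111654e+00  1.22220708e-04  1.73653626e+00] [-0.63241567 -0.73480032  0.61556188] 0.0017644108925179624
[[394.66289427 227.39178975]
 [520.57479139 248.51655221]]
```

View pics/w4.png

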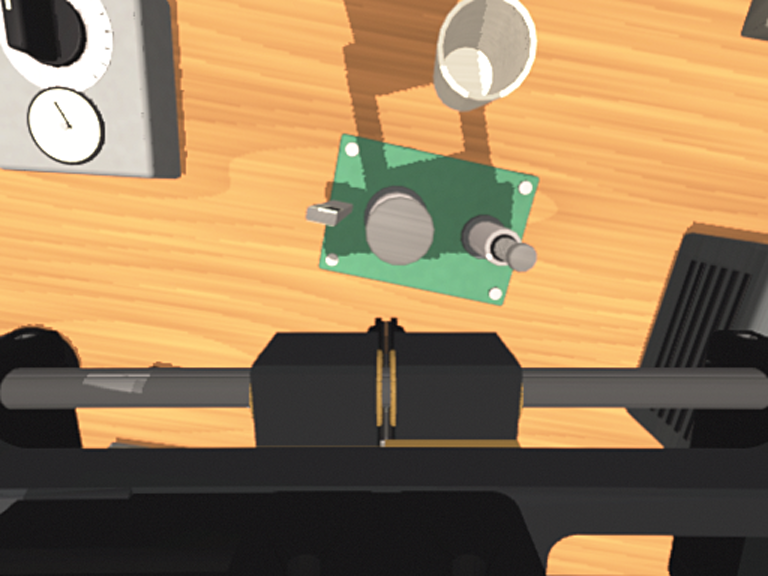

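The wide pad's top centre is at about (400,229), the narrow pad's at (521,257), and the post is near (322,213).

```bash
python3 - <<'E'
from h import *
p=bot.camera_params('wrist'); f=lambda u,v,z:px2w(p,u/1.5,v/1.5,z)
o=bot.get_obs()
w=f(400,229,.14);n=f(521,257,.14);print(w,n,np.linalg.norm(w-n),f(320,215,.145))
l,r=f(366,229,.14),f(434,229,.14);print('diam',np.linalg.norm(l-r))
Rt=R.from_euler('xyz',o['tool_rot']).as_matrix()
print('move tool',Rt.T@(w-o['ee_pos']))
E
```

```text
[0.54961971 0.28867586 0.14      ] [0.55461969 0.37151275 0.14      ] 0.0829876530824113 [0.54885208 0.23633872 0.145     ]
diam 0.044708736122712554
move tool [ 0.00905773 -0.03780948  0.12790624]
```

These check out: diameter 44.7 mm against 46, and pad spacing 83 mm against 85. Moving over the centre and descending until contact, which should come at TCP z of about 0.159.

Call:
carry_out:
  rows:
    - [0,0,0,0.005,-0.02,0,0]
    - [0,0,0,0.004,-0.018,0,0]
    - [0,0,0,0,0,0.03,0]
    - [0,0,0,0,0,0.03,0]
    - [0,0,0,0,0,0.03,0]
    - [0,0,0,0,0,0.01,0]
    - [0,0,0,0,0,0.004,0]
    - [0,0,0,0,0,0,0]
    - [0,0,0,0,0,0,0]

```text
clock: 9.65
ee_pos: [0.5513, 0.29, 0.1666]
tool_rot: [3.139, -0.001, 1.738]
ft_force: [1.1, 0.2, -0.3]
finger_gap: 0.004
```

Call:
carry_out:
  rows:
    - [0,0,0,0,0,0.002,0]
    - [0,0,0,0,0,0.002,0]
    - [0,0,0,0,0,0.002,0]
    - [0,0,0,0,0,0.002,0]
    - [0,0,0,0,0,0,0]

```text
clock: 10.15
ee_pos: [0.5508, 0.2898, 0.1574]
tool_rot: [3.141, -0.0, 1.738]
ft_force: [-0.5, -1.1, 3.7]
finger_gap: 0.005
```

Call:
carry_out:
  rows:
    - [0,0,0,0,0,0.002,0]
    - [0,0,0,0,0,0.002,0]
    - [0,0,0,0,0,0.002,0]
    - [0,0,0,0,0,0.002,0]
    - [0,0,0,0,0,0.002,0]
    - [0,0,0,0,0,0,0]
    - [0,0,0,0,0,0,0]
    - [0,0,0,0,0,0,0]

```text
clock: 10.95
ee_pos: [0.5508, 0.2898, 0.1484]
tool_rot: [3.141, -0.0, 1.738]
ft_force: [-3.8, -1.5, 9.0]
finger_gap: 0.006
```

```bash
python3 - <<'E'
from h import *
for i in range(4):
    bot.capture('top'); o=bot.get_obs(); print(o['clock'],o['ee_pos'].round(4),o['ft_force'].round(1))
p=bot.camera_params('scene'); c=w2px(p,(.549,.26,.14))[0].astype(int); print(c)
snap('scene','s2.png',(c[0]-50,c[1]-38,c[0]+50,c[1]+38),7)
E
```

```text
11.0 [0.5508 0.2898 0.1485] [-3.2 -2.2  8.1]
11.05 [0.5508 0.2898 0.1484] [-3.2 -2.   9. ]
11.1 [0.5508 0.2898 0.1485] [-3.  -1.7  8.3]
11.15 [0.5508 0.2898 0.1484] [-2.9 -0.9  9.8]
[355 183]
```

View pics/s2.png

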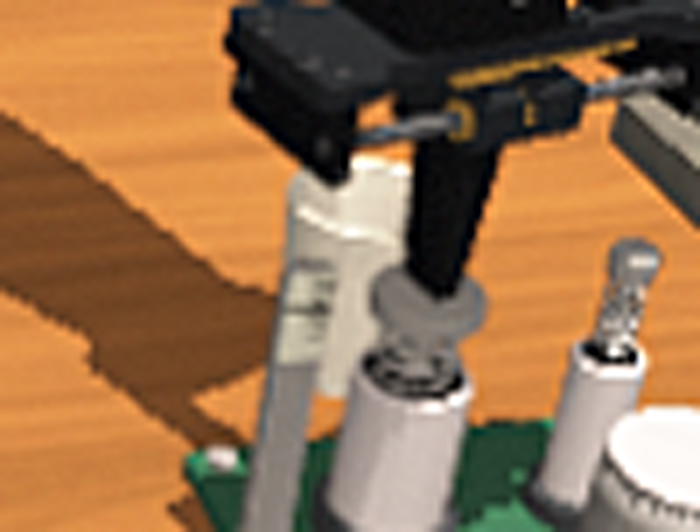

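The scene crop shows the shut fingers on the wide pad at about (430,300), close to level with the long mark at (310,305), and the narrow pad untouched at (635,260). Kinematics give 10.6 mm and force about 9.7 mm, so I'll go another 1.5 mm.

Call:
carry_out:
  rows:
    - [0,0,0,0,0,0.0015,0]
    - [0,0,0,0,0,0,0]
    - [0,0,0,0,0,0,0]
    - [0,0,0,0,0,0,0]
    - [0,0,0,0,0,0,0]
    - [0,0,0,0,0,0,0]
    - [0,0,0,0,0,0,0]
    - [0,0,0,0,0,0,0]

```text
clock: 12.0
ee_pos: [0.5508, 0.2898, 0.1471]
tool_rot: [3.141, -0.0, 1.738]
ft_force: [-3.4, -1.7, 9.8]
finger_gap: 0.007
```

```bash
python3 - <<'E'
from h import *
F=[]
for i in range(8):
    bot.capture('scene'); o=bot.get_obs(); F.append(o['ft_force'])
print(o['clock'],o['ee_pos'],np.mean(F,0),o['finger_gap'])
z=np.mean(F,0)[2]
if z>8 and abs(o['ee_pos'][2]-.147)<.0015: bot.close_job(); print('closed')
E
```

```text
12.4 [0.55083851 0.28981962 0.1471287 ] [-3.08431665 -1.87176584  9.21642348] 0.005100362535530478
the job is handed in; nothing more can be done
closed
```

I reset the tare knob to its zero stop, then pressed the wide pad down about 12 mm with the shut fingertips. I handed the job in still holding it there, 12.4 s in; no verdict was reported.

- **Knob:** I turned it anticlockwise about 80° until the turning moment jumped to 0.40 N m. After I let go, the wrist picture showed the pointer beside the stop pin.
- **Wide pad:** the fingertips' height gives 11.9 mm of travel. The average push of 9.2 N gives about 10.4 mm from the spring's stated force. The two disagree by 1.5 mm, but both lie inside 9 to 15 mm. The last picture, taken 1.5 mm earlier, showed the pad close to level with the long mark.
- **Narrow pad and cup:** the narrow pad looked untouched and the cup still upright in that last close-up.
- **Not checked:** I took no final full view of the other loose things. The arm stayed above them all.
- **Sideways force:** a small force of about 3.6 N on the fingers remained at the end; I did not look for its cause.

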